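# Tighten the suction filter cover in cross order

### The arm

A 6-joint arm with a two-finger parallel gripper is mounted at the origin on the work surface. World frame = base frame: x ahead of the robot, y to its left, z up, the work surface at z = 0. Lengths are in mm, angles in rad, forces in N, time in s.
With the tool pointing down it reaches from about 325 to 875 mm from the base axis. Payload 4.4 kg.
Tool frame: the origin (TCP) lies on the centre line of the jaws, within the pads' length; the fingertips stand ahead of it and the grasp point (between the pads) lies 6 mm ahead of it (ctrl.tcp_to_tips is the z of the fingertips in the tool frame, in mm); z points along the fingers, y is the line along which they close (so a half turn about z gives the same grasp; the last joint's range is limited). The gripper opens to 85 mm and grips with 20 to 120 N. Pads are 22 mm wide; open, the fingers measure 114 mm over their backs; the gripper's body (76 mm by 85 mm) begins 54 mm behind the grasp point. The pads swing forward as they close: fully open they stand 13 mm farther back than shut.
Start: joints at [1.188, 0.207, 1.542, -0, 1.393, -0.15], TCP at [132.104, 559.621, 256.282] pointing down, gripper open.
Joint ranges: [-2.73, 2.73], [-0.86, 2.22], [0.23, 2.46], [-1.11, 4.25], [0.08, 2.63], [-2.82, 2.82]. Speed limits (rad/s): [2.79, 2.79, 3.14, 3.14, 3.14, 3.14].

### API

Orientations are given as a 3x3 rotation matrix whose columns are the frame's x, y, z axes.
In Python, from plant import ctrl, sensors, optics gives the robot as it stands. Calls block until the motion is done:
- ctrl.move_ptp(position, orientation): joint-space move of the TCP to a pose.
- ctrl.move_l(position, rot=None, vel=150, threshold=None): straight line of the TCP; rot=None keeps the orientation; vel is the mean speed in mm/s. With threshold (N) it stops when the force on the tool has changed by that much, and returns True; else False.
- ctrl.set_joints(angles): joint-space move.
- ctrl.gripper_to(opening, force=None): finger opening in mm; force is the grip in N (None keeps the last); returns when the fingers have stopped.
- ctrl.hold(seconds).
- ctrl.solve_ik(position, orientation): joint angles nearest the present ones, or None.
- sensors.read_state(): the state.
- optics.grab_frame(name): name is "scene" or "side" or "wrist"; returns (picture, depth): 384x512x3 uint8, red, green, blue; 384x512 float32, mm along the optical axis (not along the pixel's ray), 0 where there is no reading.
- optics.camera_params(name): a dict with "mtx" (3x3 intrinsics, pixels), "k1" (the pictures are not rectified: a ray, as slopes to the right and down, at radius r is drawn at 1 + k1 r^2 times it, then the intrinsics apply), "R" (3x3) and "t" (3): a world point X has camera coordinates R X + t; the wrist camera has in their place "T_tool_cam" (4x4, takes a point from camera to tool coordinates, whose origin is the TCP and whose axes are the flange's). Camera axes: x right, y down, z forward; pixel columns grow to the right and rows downward; lengths in mm; the calibration is good to about 2 mm. A picture is of the moment at which its call begins: read the wrist's pose just before it. camera_params takes no time and is no camera call.
A pose or a line that the arm cannot do raises ctrl.MotionError and nothing moves.
- ctrl.finish_job(): hands the job in; it is judged then, once.
The state is a dict: "t": time; "q": joint angles; "qvel": joint speeds; "tau": joint torques, N m; "eef_pos": TCP position; "eef_rot": TCP orientation; "force": force on the tool from outside, world axes, zero at the start; "wrist_torque": the same for the moment, N m; "grip_width": finger opening in mm; "grasp_force": force on a finger pad.
Only numpy, scipy, OpenCV 4.12 (cv2) and the standard library are available. Lean on these libraries where they do the work, as an engineer would, in place of code of your own. Each camera call takes 0.05 s, during which the arm holds its last target. There are 200 camera calls.

### The job

On the dental suction unit, pull up the red spring plunger knob and slide the amber guard fully open, letting the plunger drop back into its hole so that the guard is locked open. Then tighten the four blue wing screws of the gasketed cover evenly and in cross order: turn each clockwise until its wing lies along the green mark under it, and bring both screws of one diagonal pair onto their marks before turning either screw of the other pair. Leave the other things on the table and the unit where they are.

Things in the scene. Friction and masses are not known exactly. Their poses are not given: they have to be found in the camera images.
- unit: fixed white suction filter unit, 240 x 420 mm (its own x, y), deck 55 mm high; origin under its centre, on the table, x across and y along it. Its -y half carries the gasketed cover; its +y half is where the guard parks. Side rails at x = -110 and +110 mm, 115 mm high, carry the guard, which slides along y
- cover (a point): top centre of the aluminium cover (170 x 150 mm in the unit's x, y; top 66 mm high; black gasket under it), at 0, -110 mm in the unit; a blue wing screw at each corner, 100 mm apart in x, 84 mm in y, each with a green mark (66 x 5 mm line along the unit's x) painted under it
- bar (a point): top of the fixed steel lock bar, 12 mm wide, along the unit's middle (x = 0) from y = -25 to +190 mm, 104 mm high, just under the guard; this point is at its second hole, y = 170 mm
- guard (a joint): amber see-through guard plate 206 x 200 mm, 5 mm thick, underside 106 mm high, above the wing screws: travel in m along the unit's +y, 0 closed over the cover, 0.18 fully open against its stop; friction about 3 N; locked at 0 by the plunger
- plunger (a joint): lift of the red knob in m: 0 with its pin down in a hole of the lock bar, 0.014 fully pulled up. The pin clears the bar above 0.007; the spring pulls back with 5 N at 0, 10 N at full lift. Released with the guard fully open, it drops to 0 into the second hole and locks the guard there
- knob (a point): middle of the red plunger knob, an upright cylinder 26 mm across, 28 mm high, standing on the guard and travelling with it; this point is 135 mm above the table when the knob is down, at unit x = 0, y = -10 mm with the guard closed, +170 mm open. The knob's underside is 10 mm above the guard; a steel collar 22 mm across is under it
- wing_a (a point): axis of wing screw a (near side (-x), towards the parking half (+y); -50, -68 mm in the unit's x, y; diagonally opposite c), 91 mm above the table, 9 mm below the wing's top. The blue wing is an upright flat grip 46 mm long, 9 mm thick, 76 to 100 mm high; its long direction is this point's x axis
- screw_a (a joint): turn of this wing screw in rad, growing clockwise from above: the wing lies across its mark (along the unit's y) at 0 and on the mark (along the unit's x) at 1.571. Starts at 0.1 to 0.55; stiff (0.12 N m), stays where it is left; no stop at the mark, it turns on to 2.3
- wing_b (a point): axis of wing screw b (far side (+x), towards the parking half (+y); 50, -68 mm in the unit's x, y; diagonally opposite d), 91 mm above the table, 9 mm below the wing's top. The blue wing is an upright flat grip 46 mm long, 9 mm thick, 76 to 100 mm high; its long direction is this point's x axis
- screw_b (a joint): turn of this wing screw in rad, growing clockwise from above: the wing lies across its mark (along the unit's y) at 0 and on the mark (along the unit's x) at 1.571. Starts at 0.1 to 0.55; stiff (0.12 N m), stays where it is left; no stop at the mark, it turns on to 2.3
- wing_c (a point): axis of wing screw c (far side (+x), outer end (-y); 50, -152 mm in the unit's x, y; diagonally opposite a), 91 mm above the table, 9 mm below the wing's top. The blue wing is an upright flat grip 46 mm long, 9 mm thick, 76 to 100 mm high; its long direction is this point's x axis
- screw_c (a joint): turn of this wing screw in rad, growing clockwise from above: the wing lies across its mark (along the unit's y) at 0 and on the mark (along the unit's x) at 1.571. Starts at 0.1 to 0.55; stiff (0.12 N m), stays where it is left; no stop at the mark, it turns on to 2.3
- wing_d (a point): axis of wing screw d (near side (-x), outer end (-y); -50, -152 mm in the unit's x, y; diagonally opposite b), 91 mm above the table, 9 mm below the wing's top. The blue wing is an upright flat grip 46 mm long, 9 mm thick, 76 to 100 mm high; its long direction is this point's x axis
- screw_d (a joint): turn of this wing screw in rad, growing clockwise from above: the wing lies across its mark (along the unit's y) at 0 and on the mark (along the unit's x) at 1.571. Starts at 0.1 to 0.55; stiff (0.12 N m), stays where it is left; no stop at the mark, it turns on to 2.3
- spare_oring: spare black rubber O-ring, 40 mm across, 6 mm high, lying on the unit's deck under the way of the guard; bystander, origin under its centre
- vial: small amber jar 22 mm across, 34 mm high, standing on the unit's deck under the way of the guard; bystander, origin under its centre
- dropper_a: black dropper bottle, 28 mm across, 60 mm high; bystander, origin under its centre
- dropper_b: white dropper bottle with black cap, 28 mm across, 60 mm high; bystander, origin under its centre
- cup: steel cup, 70 mm across the rim, 75 mm high; bystander, origin under its centre
- cast: dental model, terracotta base 65 x 68 mm with white teeth, 27 mm high; bystander, origin under its centre
- syringe: white composite syringe lying down, 85 mm long, 14 mm high; bystander, origin under its centre
- filter_carton: cardboard carton 70 x 100 x 50 mm; bystander, origin under its centre

How it is judged:
By the outcome, as a careful person would: the job done as asked, in the order asked, and still so for the second after the job is handed in, with the robot touching nothing.
It also fails if it takes over 72 s, if anything falls off the work surface, if the arm or the gripper's body presses on something with over 40 N, if the wrist force passes 120 N, or if a joint passes its speed limit or range.

## Working session

There is one attempt and no reset: what is moved stays moved. The work goes in short steps, each a Python script; the robot and the scene stay as the last script left them, time stands still between calls to the robot, and variables do not carry over. Pictures are saved under pics/ and viewed, at most 10 in all, crops included, and the job is handed in when it is done.

```bash
ls; mkdir -p pics
python3 - <<'E'
from plant import ctrl,sensors,optics
import cv2,numpy as np
s=sensors.read_state();print(s['t'],s['eef_pos'],s['eef_rot'],ctrl.tcp_to_tips)
ims=[]
for n in("scene","side"):
    im,d=optics.grab_frame(n);np.savez(f'pics/{n}0.npz',im=im,d=d)
    cv2.imwrite(f'pics/{n}0.png',cv2.resize(im[:,:,::-1],(800,600),interpolation=cv2.INTER_CUBIC))
    print(n,optics.camera_params(n))
print(optics.camera_params("wrist"))
E
```

```text
pics
0.0 [131.8509547  558.94571996 255.10852091] [[-9.73246310e-01  2.29762706e-01 -8.47434278e-04]
 [ 2.29764031e-01  9.73243990e-01 -2.15074504e-03]
 [ 3.30599317e-04 -2.28791459e-03 -9.99997328e-01]] 25.0
scene {'mtx': array([[377.22211286,   0.        , 254.6165411 ],
       [  0.        , 377.22211286, 196.9227376 ],
       [  0.        ,   0.        ,   1.        ]]), 'k1': -0.1263987512692338, 'R': array([[-0.17457633,  0.9845451 ,  0.01393007],
       [ 0.75527995,  0.14297356, -0.63961767],
       [-0.63172407, -0.10114101, -0.76856697]]), 't': array([  86.07618456, -323.98528821, 1663.35057486])}
side {'mtx': array([[381.80605256,   0.        , 254.49273075],
       [  0.        , 381.80605256, 191.20546281],
       [  0.        ,   0.        ,   1.        ]]), 'k1': 0.01203412392375617, 'R': array([[ 0.81855665, -0.57436137, -0.00860344],
       [-0.27507052, -0.37878289, -0.88366268],
       [ 0.50428287,  0.72569452, -0.46804514]]), 't': array([-409.62691028,  250.822883  ,  852.86306532])}
{'mtx': array([[338.81918995,   0.        , 247.01804609],
       [  0.        , 338.81918995, 186.27772728],
       [  0.        ,   0.        ,   1.        ]]), 'k1': -0.00028588468107547973, 'T_tool_cam': array([[-1.29753349e-03, -9.54071470e-01, -2.99576277e-01,
         7.68740244e+01],
       [ 9.99998853e-01, -1.00371428e-03, -1.13465875e-03,
        -8.07419770e-01],
       [ 7.81856554e-04, -2.99577405e-01,  9.54071678e-01,
        -1.18479622e+02],
       [ 0.00000000e+00,  0.00000000e+00,  0.00000000e+00,
         1.00000000e+00]])}
```

View pics/scene0.png

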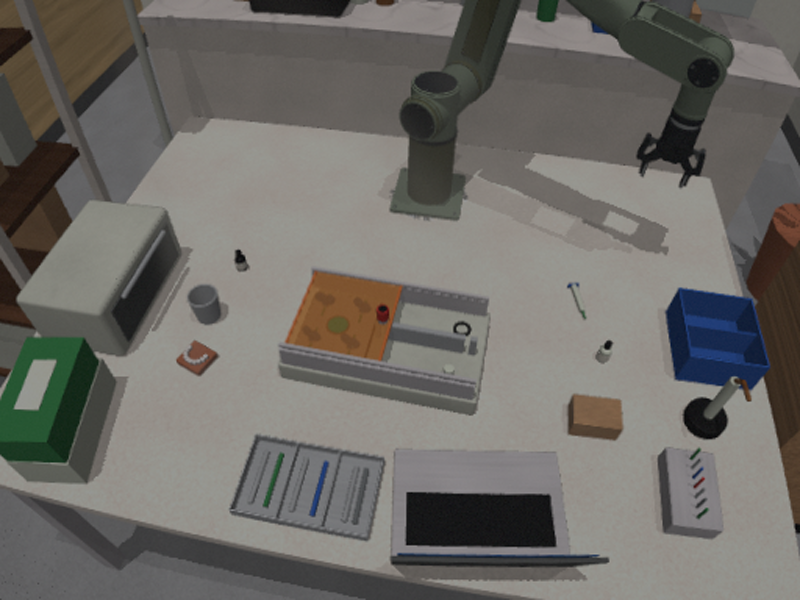

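View pics/side0.png

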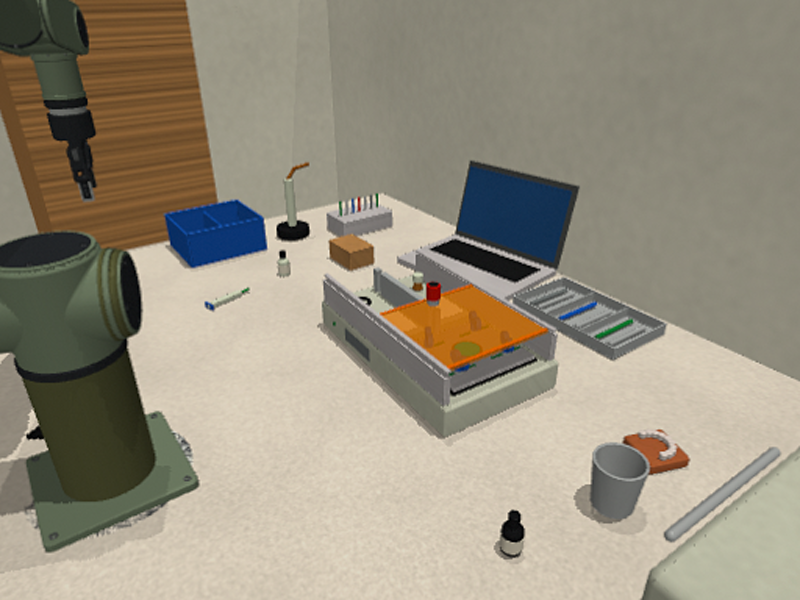

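The scene view shows the knob at about (382,313), with the near rail top running (315,272)–(488,300) and the far one (282,348)–(475,390). The unit's +y points roughly along world +y. I'll get a rough fix, then look from the wrist.

```bash
cat > h.py <<'E'
import numpy as np,cv2
from plant import ctrl,sensors,optics
def cam(n,s=None):
    p=optics.camera_params(n);D=np.array([p['k1'],0,0,0,0.])
    if n!='wrist': return p['mtx'],D,p['R'],p['t']
    T=np.eye(4);T[:3,:3]=s['eef_rot'];T[:3,3]=s['eef_pos'];M=np.linalg.inv(T@p['T_tool_cam'])
    return p['mtx'],D,M[:3,:3],M[:3,3]
def px2w(c,uv,z):
    K,D,R,t=c;uv=np.atleast_2d(np.array(uv,float))
    r=cv2.undistortPoints(uv[:,None],K,D)[:,0];r=np.c_[r,np.ones(len(r))]@R;o=-R.T@t
    return o+r*((np.broadcast_to(z,len(r))-o[2])/r[:,2])[:,None]
def proj(c,X): return cv2.projectPoints(np.array(X,float),cv2.Rodrigues(c[2])[0],c[3],c[0],c[1])[0][:,0]
def down(a):  # tool x axis at world angle a, z down
    return np.array([[np.cos(a),np.sin(a),0],[np.sin(a),-np.cos(a),0],[0,0,-1.]])
def wrist(name):
    s=sensors.read_state();im,d=optics.grab_frame('wrist')
    np.savez(f'pics/{name}.npz',im=im,d=d,eef_pos=s['eef_pos'],eef_rot=s['eef_rot'])
    cv2.imwrite(f'pics/{name}.png',cv2.resize(im[:,:,::-1],(800,600),interpolation=cv2.INTER_CUBIC));return s,im,d
E
python3 - <<'E'
from h import *
print(px2w(cam('scene'),np.array([[382,313],[315,272],[488,300],[282,348],[475,390]])/1.5625,[135,115,115,115,115]).round(1))
k=px2w(cam('scene'),np.array([[382,313]])/1.5625,135)[0]
print(k)
for a in np.arange(-3.1,3.2,.4):
    for h in (300,350,400):
        ok=ctrl.solve_ik(np.array([k[0]+0,k[1],h]),down(a)); print(round(a,1),h,None if ok is None else np.round(ok,2))
E
```

```text
[[ 562.   -22.6  135. ]
 [ 458.2 -194.7  115. ]
 [ 468.5  190.3  115. ]
 [ 671.8 -205.   115. ]
 [ 698.7  183.8  115. ]]
[561.96395428 -22.63490739 135.        ]
-3.1 300 [-0.19  0.15  1.52 -0.    1.47 -1.81]
-3.1 350 [-0.19  0.12  1.45 -0.    1.57 -1.81]
-3.1 400 [-0.19  0.11  1.36 -0.    1.67 -1.81]
-2.7 300 [-0.19  0.15  1.52 -0.    1.47 -2.21]
-2.7 350 [-0.19  0.12  1.45 -0.    1.57 -2.21]
-2.7 400 [-0.19  0.11  1.36 -0.    1.67 -2.21]
-2.3 300 [-0.19  0.15  1.52 -0.    1.47 -2.61]
-2.3 350 [-0.19  0.12  1.45 -0.    1.57 -2.61]
-2.3 400 [-0.19  0.11  1.36 -0.    1.67 -2.61]
-1.9 300 None
-1.9 350 None
-1.9 400 None
-1.5 300 None
-1.5 350 None
-1.5 400 None
-1.1 300 [-0.19  0.15  1.52 -0.    1.47  2.48]
-1.1 350 [-0.19  0.12  1.45 -0.    1.57  2.48]
-1.1 400 [-0.19  0.11  1.36 -0.    1.67  2.48]
-0.7 300 [-0.19  0.15  1.52 -0.    1.47  2.08]
-0.7 350 [-0.19  0.12  1.45 -0.    1.57  2.08]
-0.7 400 [-0.19  0.11  1.36 -0.    1.67  2.08]
-0.3 300 [-0.19  0.15  1.52 -0.    1.47  1.68]
-0.3 350 [-0.19  0.12  1.45 -0.    1.57  1.68]
-0.3 400 [-0.19  0.11  1.36 -0.    1.67  1.68]
0.1 300 
[... 395 characters left out ...]
.67  0.48]
1.3 300 [-0.19  0.15  1.52 -0.    1.47  0.08]
1.3 350 [-0.19  0.12  1.45 -0.    1.57  0.08]
1.3 400 [-0.19  0.11  1.36 -0.    1.67  0.08]
1.7 300 [-0.19  0.15  1.52 -0.    1.47 -0.32]
1.7 350 [-0.19  0.12  1.45 -0.    1.57 -0.32]
1.7 400 [-0.19  0.11  1.36 -0.    1.67 -0.32]
2.1 300 [-0.19  0.15  1.52 -0.    1.47 -0.72]
2.1 350 [-0.19  0.12  1.45 -0.    1.57 -0.72]
2.1 400 [-0.19  0.11  1.36 -0.    1.67 -0.72]
2.5 300 [-0.19  0.15  1.52 -0.    1.47 -1.12]
2.5 350 [-0.19  0.12  1.45 -0.    1.57 -1.12]
2.5 400 [-0.19  0.11  1.36 -0.    1.67 -1.12]
2.9 300 [-0.19  0.15  1.52 -0.    1.47 -1.52]
2.9 350 [-0.19  0.12  1.45 -0.    1.57 -1.52]
2.9 400 [-0.19  0.11  1.36 -0.    1.67 -1.52]
```

Run:
```python
from h import *
ctrl.move_ptp(np.array([570,-10,400]),down(3.09))
s,im,d=wrist('w1');print(s['t'],s['q'].round(2) if hasattr(s['q'],'round') else s['q'])
```

```text
2.6917 [-0.17  0.13  1.34  0.    1.67 -1.69]
```

View pics/w1.png

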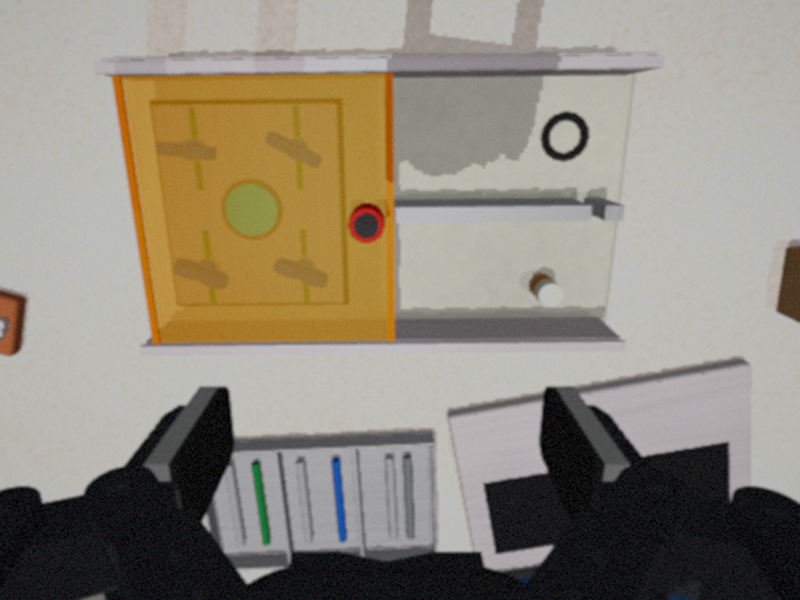

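The wrist view shows the knob top at (367,223). The marks are centred near d (197,150), a (298,148), b (305,265) and c (210,267), seen through the guard. I'll fit the unit pose from these and check the wing angles.

```bash
cat >> h.py <<'E'
def load(n): return np.load(f'pics/{n}.npz')
def fit(c,obs):
    "obs: list of (px800 uv, unit xyz) -> (ox,oy,th), residuals px(800)"
    from scipy.optimize import least_squares
    uv=np.array([o[0] for o in obs])/1.5625;P=np.array([o[1] for o in obs],float)
    f=lambda p:(proj(c,u2w(p,P))-uv).ravel()
    r=least_squares(f,[570,0,-.05],x_scale=[1,1,.01],loss='soft_l1');return r.x,(r.fun.reshape(-1,2)*1.5625).round(1)
def u2w(p,P):
    P=np.atleast_2d(np.array(P,float));c,s=np.cos(p[2]),np.sin(p[2])
    return P@np.array([[c,s,0],[-s,c,0],[0,0,1]])+[p[0],p[1],0]
W={'a':(-50,-68,100),'b':(50,-68,100),'c':(50,-152,100),'d':(-50,-152,100)}
E
python3 - <<'E'
from h import *
z=load('w1');c=cam('wrist',z)
p,r=fit(c,[((367,223),(0,-10,149)),((197,150),(-50,-152,66)),((298,148),(-50,-68,66)),((305,265),(50,-68,66)),((210,267),(50,-152,66)),((251,209),(0,-110,66))])
print(p,r.tolist())
print('wings px',{k:(proj(c,u2w(p,W[k]))*1.5625).round().tolist() for k in W})
print('knob',u2w(p,(0,-10,135)),'from depth', z['d'][143,235])
print('knob scene px',(proj(cam('scene'),u2w(p,(0,-10,135)))*1.5625).round(), (proj(cam('side'),u2w(p,(0,-10,135)))*1.5625).round())
im=z['im'][50:230,60:260,::-1];cv2.imwrite('pics/w1c.png',cv2.resize(im,(660,594),interpolation=cv2.INTER_CUBIC))
E
```

```text
[ 5.58921394e+02 -1.36018667e+01 -3.13807798e-02] [[-0.9, 1.1], [-0.9, -0.4], [-0.4, -0.5], [0.6, -0.1], [0.5, -0.3], [1.6, 0.1]]
wings px {'a': [[291.0, 149.0]], 'b': [[300.0, 275.0]], 'c': [[197.0, 277.0]], 'd': [[181.0, 152.0]]}
knob [[558.60763817 -23.59694332 135.        ]] from depth 370.81714
knob scene px [[382. 312.]] [[432. 291.]]
```

View pics/w1c.png

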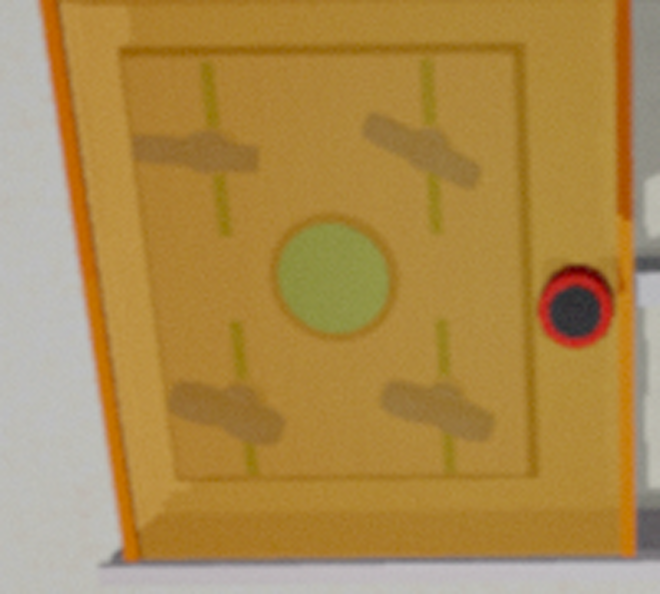

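```bash
cat >> h.py <<'E'
p0=np.array([558.92,-13.60,-0.03138])
E
python3 - <<'E'
from h import *
p=p0;R=down(np.pi+p[2]);S=lambda:(lambda s:print(round(s['t'],1),s['eef_pos'].round(1),s['force'].round(1),round(s['grip_width'],1),s['grasp_force']))(sensors.read_state())
K=lambda y,z:u2w(p,(0,y,z))[0]
ctrl.gripper_to(55)
ctrl.move_ptp(K(-10,200),R);ctrl.move_l(K(-10,144),vel=120);S()
ctrl.gripper_to(20,force=60);S()
ctrl.move_l(K(-10,155.5),vel=40);S()
ctrl.move_l(K(20,155.5),vel=60);S()
ctrl.move_l(K(165,155.5),vel=120);S()
print(ctrl.move_l(K(174,155.5),vel=30,threshold=15),ctrl.hold(.2));S()
wrist('w2')
E
```

```text
4.6 [559.6 -23.7 145.1] [-0.4 -0.7  0.8] 55.0 0.0
5.0 [559.6 -23.1 145.7] [-1.1  3.5  5.8] 24.5 58.851696252822876
5.4 [559.5 -23.1 154.4] [ 6.4  2.7 -8.6] 24.6 59.23547029495239
6.1 [560.6   5.9 154.4] [ 5.3  0.2 -8.4] 24.6 59.29836809635162
7.4 [566.3 150.3 154.6] [ 7.5 -1.2 -8.1] 24.2 59.40083205699921
False False
8.1 [566.6 157.2 154.4] [ 8.4 -5.7 -8.8] 24.1 59.76366698741913
```

Run:
```python
from h import *
p=p0;S=lambda:(lambda s:print(round(s['t'],1),s['eef_pos'].round(1),s['force'].round(1),round(s['grip_width'],1)))(sensors.read_state())
K=lambda y,z:u2w(p,(0,y,z))[0]
print(ctrl.move_l(K(179,155.5),vel=20,threshold=15));S()
s=sensors.read_state();q=s['eef_pos'].copy()
ctrl.move_l(K(174,155.5),vel=30);S()
ctrl.move_l(K(174,143.5),vel=40);S()
ctrl.gripper_to(55);ctrl.hold(.2)
ctrl.move_l(K(174,200),vel=150)
ctrl.move_ptp(u2w(p,(-75,-60,330))[0],down(np.pi+p[2]))
wrist('w3');print(sensors.read_state()['t'])
```

```text
False
8.5 [566.6 157.7 153.9] [  7.9 -19.2  -8.7] 24.1
8.8 [566.6 157.1 154.4] [ 8.  -5.9 -8.5] 24.1
9.3 [566.7 157.2 145.7] [ 2.2 -8.   5.8] 24.4
11.5333
```

View pics/w3.png

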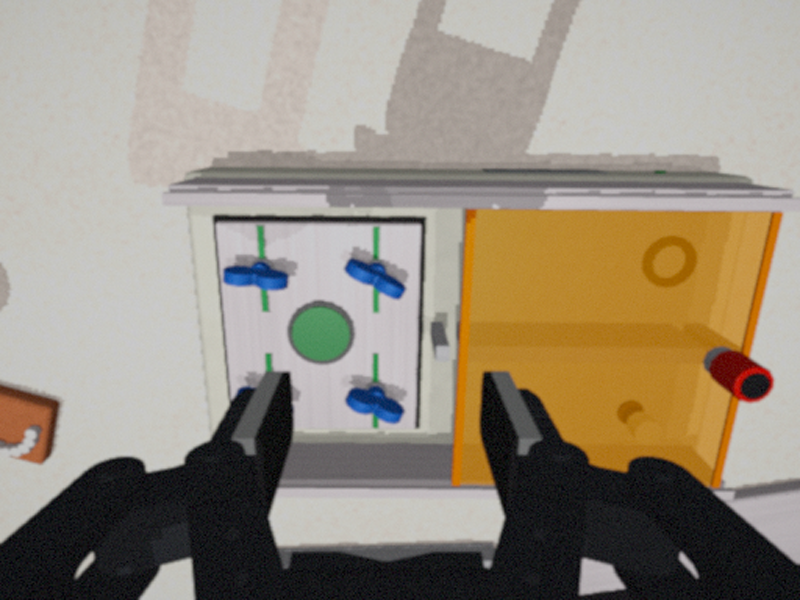

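The guard is open over the parking half and the wings are now in clear view: d (256,276), a (375,278), b (375,404) and c partly hidden. Next I'll refine the pose, check the knob height and get the wing angles from blue pixels.

```bash
cat >> h.py <<'E'
def cloud(z):
    c=cam('wrist',z);K,D,R,t=c;h,w=z['d'].shape
    g=np.stack(np.meshgrid(np.arange(w),np.arange(h)),-1).reshape(-1,1,2).astype(float)
    r=cv2.undistortPoints(g,K,D)[:,0];X=(np.c_[r,np.ones(len(r))]*z['d'].reshape(-1,1)-t)@R
    return X.reshape(h,w,3)
def wings(z,p,zmin=95):
    "wing turn (rad), centre offset in unit, per screw, from blue pixels' top points"
    X=cloud(z);im=z['im'].astype(int);m=(im[...,2]>im[...,0]+50)&(z['d']>0)
    P=X[m];P=P[P[:,2]>zmin];c,s=np.cos(p[2]),np.sin(p[2])
    U=(P[:,:2]-p[:2])@np.array([[c,-s],[s,c]]);o={}
    for k,w in W.items():
        q=U[np.hypot(*(U-w[:2]).T)<32]
        if len(q)<20: continue
        (cx,cy),(a,b),ang=cv2.minAreaRect(q.astype(np.float32))
        v=np.linalg.svd(q-q.mean(0),full_matrices=False)[2][0]
        # turn t: direction = (sin t, cos t) in unit
        o[k]=(round(float(np.arctan2(v[0]*np.sign(v[1]+1e-9),abs(v[1]))),3),(np.array([cx,cy])-w[:2]).round(1).tolist(),len(q),round(max(a,b),1))
    return o
E
python3 - <<'E'
from h import *
z=load('w3');c=cam('wrist',z)
p,r=fit(c,[((376,227),(-83,-68,66)),((376,312),(-17,-68,66)),((261,226),(-83,-152,66)),((265.5,311),(-17,-152,66)),((375,353),(17,-68,66)),((376,427),(83,-68,66)),((268,353),(17,-152,66)),((321,332),(0,-110,66))])
print(p,r.tolist())
X=cloud(z)
im=z['im'].astype(int);m=(im[...,0]>120)&(im[...,1]<60)&(im[...,2]<60)
print('red z',np.percentile(X[m][:,2],[2,50,98]),X[m].mean(0))
print('knobtop',X[244:250,478:484].reshape(-1,3).mean(0), 'cover z',X[195:200,240:245,2].mean(),'expected knob',u2w(p,(0,170,149)))
for zm in(90,95): print(wings(z,p,zm))
z1=load('w1');X1=cloud(z1);print('before knobtop',X1[141:145,233:237].reshape(-1,3).mean(0))
E
```

```text
[ 5.60395710e+02 -1.37179373e+01 -4.05531319e-02] [[-0.0, -0.4], [-0.3, 0.2], [-0.6, -0.3], [0.2, 0.4], [0.6, 0.1], [-0.6, 0.1], [0.3, -0.7], [0.4, 0.5]]
red z [134.0567292  149.56155212 151.78754348] [562.24998688 149.60849545 151.7272346 ]
knobtop [566.1509251  152.94502038 150.69653654] cover z 67.45641719382346 expected knob [[567.28785344 156.14229457 149.        ]]
{'a': (0.472, [-1.2, -0.7], 378, 42.8), 'b': (0.349, [-1.4, -0.9], 362, 42.6), 'd': (0.125, [-1.0, 0.4], 387, 43.1)}
{'a': (0.477, [-0.9, -0.2], 315, 41.7), 'b': (0.349, [-1.2, -0.7], 274, 41.7), 'd': (0.123, [-1.0, 0.3], 322, 42.2)}
before knobtop [557.22265518 -23.22775299 150.94122943]
```

```bash
cat >> h.py <<'E'
p1=np.array([559.5,-13.8,-0.040])
def S(tag=''):
    s=sensors.read_state();print(tag,round(s['t'],1),s['eef_pos'].round(1),s['force'].round(1),'Mz',round(s['wrist_torque'][2],2),'w',round(s['grip_width'],1),'q6',round(s['q'][5],3),'tx',round(float(np.arctan2(s['eef_rot'][1][0],s['eef_rot'][0][0])),4))
def turn(k,t0,t1=np.pi/2,p=p1):
    xy=u2w(p,W[k])[0];P=lambda z:np.array([xy[0]-.8,xy[1],z]);A=lambda t:down(np.pi/2-t+p[2])
    ctrl.gripper_to(40);ctrl.move_ptp(P(170),A(t0));ctrl.move_l(P(97.5),vel=120)
    ctrl.gripper_to(5,force=60);S(k+' grip')
    ctrl.move_ptp(P(97.5),A((t0+t1)/2));ctrl.move_ptp(P(97.5),A(t1));ctrl.hold(.2);S(k+' turned')
    ctrl.gripper_to(35);S(k+' open');ctrl.move_l(P(170),vel=150)
def look(n,p=p1):
    ctrl.move_ptp(u2w(p,(-95,-110,300))[0],down(np.pi/2+p[2]) if 0 else down(p[2]));return wrist(n)
E
python3 - <<'E'
from h import *
turn('a',.475)
# view with camera on +x side of tool, so stand back towards the robot
ctrl.move_ptp(u2w(p1,(40,-110,300))[0],down(p1[2]));wrist('w4');S()
print(wings(load('w4'),p1))
E
```

```text
a grip 14.7 [506.9 -80.   98.8] [-1.4  1.1  5.4] Mz -0.05 w 12.5 q6 0.19 tx 1.0558
a turned 16.1 [506.3 -79.   98.8] [-2.4  2.9  6.9] Mz 0.01 w 12.5 q6 1.285 tx -0.0399
a open 16.5 [505.9 -79.9  97.3] [0.5 0.9 0.1] Mz 0.0 w 35.1 q6 1.285 tx -0.0401
 17.8 [ 593.1 -124.4  296.5] [0.2 0.6 0.3] Mz 0.0 w 35.0 q6 1.261 tx -0.0398
{'a': (1.42, [3.1, -1.4], 129, 37.1), 'b': (0.36, [0.4, -4.5], 440, 49.8), 'c': (0.379, [1.2, 1.7], 394, 43.5), 'd': (0.052, [0.3, 0.2], 173, 41.2)}
```

View pics/w4.png

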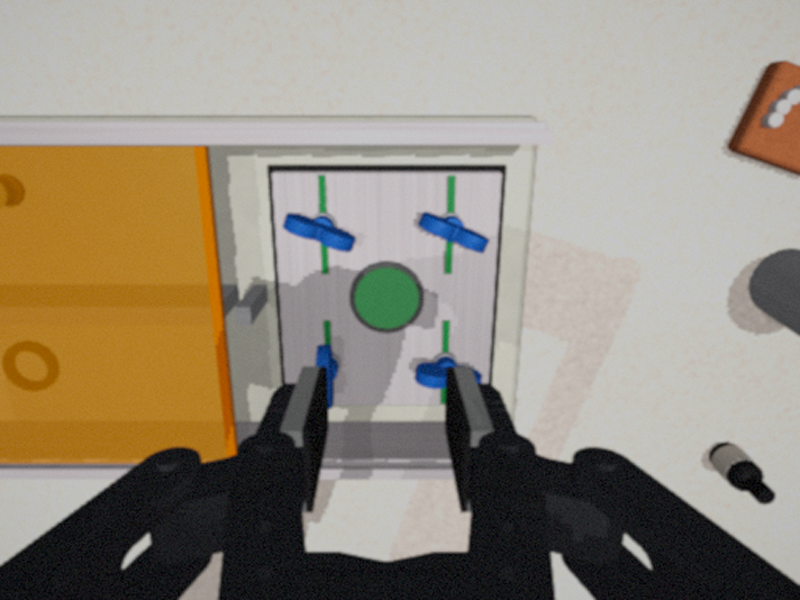

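Screw a, at (325,375), is near its mark, and c, at (453,231), reads about 0.37. I'll turn c, then check a and c together from the robot side.

Run:
```python
from h import *
turn('c',.37)
p=p1
ctrl.move_ptp(u2w(p,(-20,-110,300))[0]+[-60,0,0],down(np.pi+p[2]));wrist('w5');S()
z=load('w5')
for zm in(88,95): print(wings(z,p1,zm))
cv2.imwrite('pics/w5c.png',cv2.resize(z['im'][100:300,100:367,::-1],(800,600),interpolation=cv2.INTER_CUBIC))
```

```text
c grip 20.3 [ 603.5 -168.1   99.1] [-1.   0.6  5.8] Mz -0.02 w 12.3 q6 0.0 tx 1.1608
c turned 21.8 [ 602.8 -166.9   99.1] [-2.2  3.1  8.5] Mz 0.07 w 12.3 q6 1.201 tx -0.0397
c open 22.1 [ 602.4 -167.7   97.1] [ 0.6 -0.2  0.2] Mz -0.06 w 34.9 q6 1.201 tx -0.0401
 25.5 [ 475.1 -122.9  299.8] [-0.4  1.   0.2] Mz -0.02 w 35.5 q6 -1.96 tx 3.1014
{'a': (-1.565, [-0.5, -0.2], 400, 43.9), 'b': (0.393, [-4.7, -11.7], 195, 19.7), 'c': (-1.494, [-1.2, 1.3], 248, 42.5), 'd': (-0.096, [-9.1, 0.3], 512, 42.3)}
{'a': (-1.564, [-0.1, -0.2], 330, 41.1), 'b': (0.48, [-4.6, -11.5], 135, 19.0), 'c': (-1.493, [-0.6, 1.4], 208, 41.2), 'd': (-0.16, [-9.1, 0.4], 400, 42.2)}
```

View pics/w5c.png

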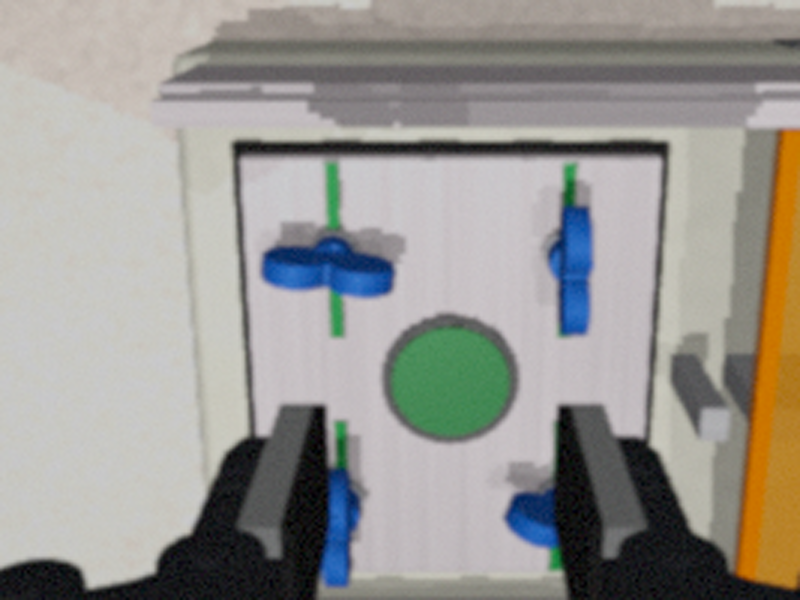

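a reads 1.577, on its mark at (572,270). c is partly hidden by a finger, so I'll look at it from the other side.

Run:
```python
from h import *
p=p1
ctrl.move_ptp(u2w(p,(20,-130,300))[0],down(p[2]));wrist('w6');S()
z=load('w6')
for zm in(88,92,95): print(wings(z,p1,zm))
c=cam('wrist',z);a=[(proj(c,u2w(p,(50,-152,66)))[0]).astype(int)][0];print(a)
x,y=a;y=max(y,60);cv2.imwrite('pics/w6c.png',cv2.resize(z['im'][y-60:y+60,x-80:x+80,::-1],(800,600),interpolation=cv2.INTER_CUBIC))
```

```text
28.2 [ 574.3 -144.5  300. ] [-0.4  0.5  0.2] Mz 0.02 w 35.2 q6 1.218 tx -0.0398
{'a': (-1.553, [1.6, -0.7], 378, 43.2), 'b': (0.354, [0.1, -0.6], 500, 43.9), 'c': (-1.557, [0.1, -0.4], 432, 44.9), 'd': (0.109, [0.5, 0.5], 456, 43.2)}
{'a': (-1.556, [1.4, -0.6], 349, 42.7), 'b': (0.353, [0.1, -0.6], 466, 43.9), 'c': (-1.551, [-0.2, -0.4], 417, 44.2), 'd': (0.11, [0.5, 0.2], 394, 42.6)}
{'a': (-1.551, [1.3, -0.6], 308, 42.6), 'b': (0.353, [0.1, -0.7], 416, 42.7), 'c': (-1.548, [0.3, -0.4], 381, 41.7), 'd': (0.109, [0.4, -0.4], 326, 41.5)}
[267 126]
```

View pics/w6c.png

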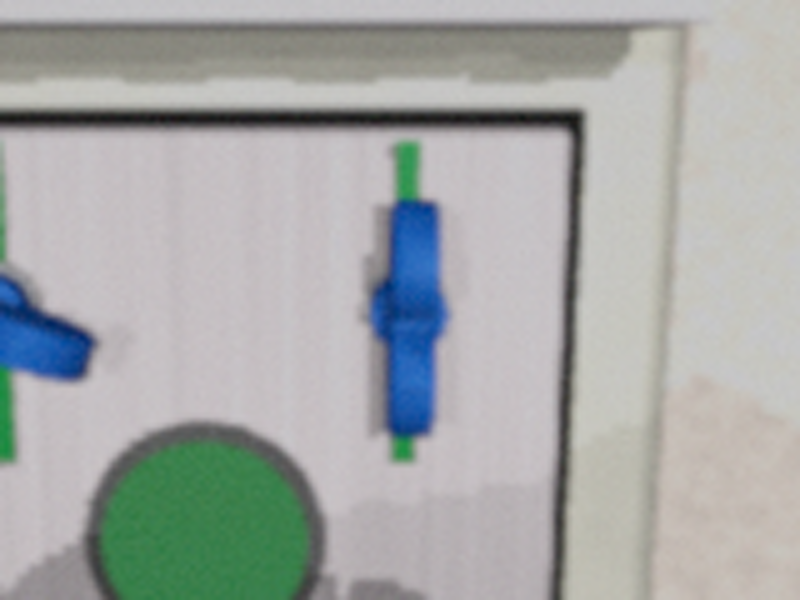

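c lies along its mark from (415,205) to (411,435), about 1.58 rad. The a/c pair is done, so b and d are next.

Run:
```python
from h import *
p=p1
turn('b',.353);turn('d',.11)
ctrl.move_ptp(u2w(p,(20,-130,300))[0],down(p[2]));wrist('w7');S()
z=load('w7')
for zm in(88,95): print(wings(z,p1,zm))
```

```text
b grip 30.6 [606.9 -84.   99.1] [-0.3  0.6  5.5] Mz -0.03 w 12.2 q6 0.114 tx 1.1779
b turned 32.1 [606.3 -83.   99. ] [-1.8  2.6  7.6] Mz 0.07 w 12.4 q6 1.332 tx -0.0397
b open 32.4 [605.7 -83.8  97. ] [0.5 0.4 0.1] Mz -0.03 w 34.8 q6 1.332 tx -0.0402
d grip 35.9 [ 503.9 -164.2   98.9] [0.4 0.3 4.8] Mz -0.08 w 12.2 q6 -0.329 tx 1.4207
d turned 37.6 [ 502.9 -163.    98.8] [-0.9  2.7 10.3] Mz 0.06 w 12.4 q6 1.132 tx -0.04
d open 37.9 [ 502.2 -163.6   97. ] [ 0.5 -0.9  0.5] Mz -0.02 w 34.8 q6 1.132 tx -0.0401
 39.2 [ 572.6 -144.1  296.9] [-1.   0.6 -0.6] Mz -0.02 w 35.1 q6 1.218 tx -0.0402
{'a': (-1.552, [0.9, -0.7], 391, 44.0), 'b': (1.552, [0.9, -0.7], 529, 44.2), 'c': (-1.563, [-0.1, -0.5], 450, 46.1), 'd': (-1.567, [2.1, -0.3], 359, 41.8)}
{'a': (-1.554, [0.4, -0.7], 315, 42.9), 'b': (1.553, [0.5, -0.8], 438, 42.3), 'c': (-1.555, [0.4, -0.5], 397, 42.2), 'd': (-1.562, [1.4, -0.4], 287, 40.6)}
```

View pics/w7.png

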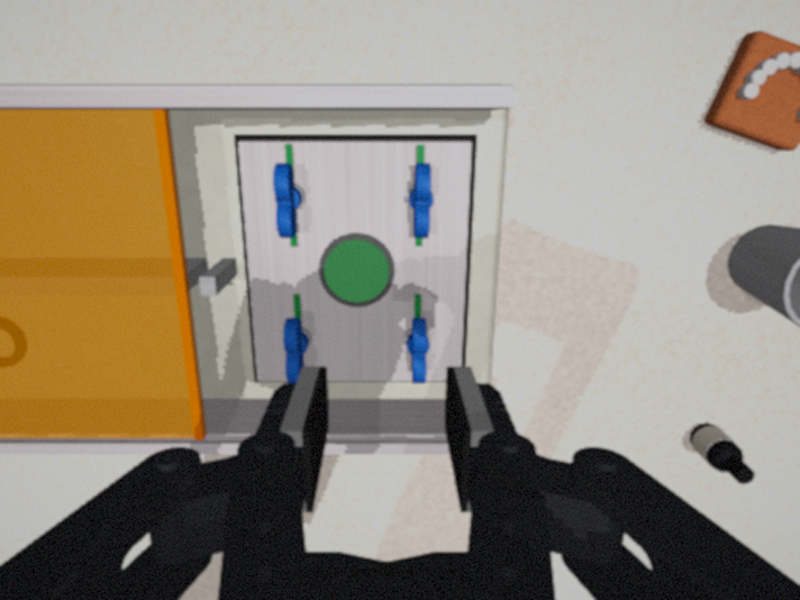

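All four wings lie on their marks to within about 0.02 rad. The knob top sits at the same height as when it was down, so the plunger is seated.

```bash
python3 -c "
from plant import ctrl
print(ctrl.finish_job())"
```

```text
the job is handed in; nothing more can be done
None
```

The job is handed in at about 39 s: the guard is slid fully open with the plunger back down (knob height matched its starting height), and the wing screws were turned onto their marks in the order a, c, then b, d, each within about 0.02 rad in the last camera check.

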